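# Close the cotton-tip pot, turn the carousel to bring it to the front and hold it there

## Robot

A 7-joint arm with a two-finger parallel gripper is mounted at the origin on a cart in front of the work surface, level with it; the furniture and walls round the work are solid. World frame = base frame: x ahead of the robot, y to its left, z up, the work surface at z = 0. Lengths are in m, angles in rad, forces in N, time in s.
With the tool pointing down it reaches from about 0.425 to 0.975 m from the base axis. Payload 16.7 kg.
Tool frame: the origin (TCP) lies on the centre line of the jaws, within the pads' length; the fingertips stand 19 mm ahead of it and the grasp point (between the pads) is the TCP; z points along the fingers, y is the line along which they close (so a half turn about z gives the same grasp; the last joint's range is limited). The gripper opens to 85 mm and grips with 20 to 120 N. Pads are 22 mm wide; open, the fingers measure 114 mm over their backs; the gripper's body (76 mm by 85 mm) begins 54 mm behind the grasp point. The pads swing forward as they close: fully open they stand 13 mm farther back than shut.
Start: joints at [1.06, 0.426, 0.074, 1.606, -0.034, 1.111, -0.067], TCP at [0.238, -0.632, 0.25] pointing down, gripper open.
Joint ranges: [-2.85, 2.85], [-0.5, 2.14], [-1.23, 1.37], [0.21, 2.46], [-1.02, 4.16], [0.16, 2.05], [-2.73, 2.73]. Speed limits (rad/s): [1.89, 1.89, 2.39, 2.39, 3.01, 3.01, 3.01].

## Interface

Orientations are given as a 3x3 rotation matrix whose columns are the frame's x, y, z axes.
In Python, from rig import * gives the robot as it stands. The module is installed in compiled form; this text tells all that it offers.
- The arm moves only by the tool step_arm, never from a script. Its argument "moves" is a list of rows, each an object with "hand": the closure, from -1 (fully open) to 1 (shut); "slide": the shift along the tool's x, y, z in m, a list of three; "turn": the turn about the tool's z in degrees. In form: [{"hand": hand, "slide": [x, y, z], "turn": turn}, ...]. A call has 1 to 12 rows; each row is the pose to reach, as a shift and turn from the pose commanded when the call began, along the tool's axes at that moment; what a row does not reach only later rows make up. A row lasts 1/10 s, in which the tool goes at most 50 mm and 8.59 degrees, less where a joint would pass 70% of its speed; a pose out of reach is approached as far as the arm can. A call with a gripper value outside its range is refused whole. The fingers move at their own pace and stop on an object; "grip_force" is the grip in N (left out, the last holds). Time passes only in rows, so rows that repeat a pose let the fingers close. It gives the time, the measured TCP pose, the force, the opening and the grip force at its end, in the units of the state.
- read_state(): the state, without advancing time (a new reading comes with each control period).
- capture(name): name is "scene" or "top" or "wrist"; returns (picture, depth): 420x560x3 uint8, blue, green, red; 420x560 float32, m along the optical axis (not along the pixel's ray), 0 where there is no reading.
- calibration(name): a dict with "mtx" (3x3 intrinsics, pixels), "dist" ([k1, k2, p1, p2, k3] as OpenCV has them; the pictures are not rectified), "view" (4x4, takes a point from world to camera coordinates). Camera axes: x right, y up, looking along -z (the intrinsics and any distortion apply to the point x, -y, -z); pixel columns grow to the right and rows downward; lengths in m; the calibration is good to about 2 mm. A picture is of the moment at which its call begins: read the wrist's pose just before it. calibration takes no time and is no camera call; for the wrist camera it gives the pose at the moment of the call.
- hand_in(): hands the job in; it is judged then, once.
The state is a dict: "clock": time; "joints": joint angles; "joint_vel": joint speeds; "joint_efforts": joint torques, N m; "tcp_pos": TCP position; "orientation": TCP orientation; "wrist_force": force on the tool from outside, world axes, zero at the start; "moment": the same for the moment, N m; "width": finger opening in m; "grasp_force": force on a finger pad.
Only numpy, scipy, OpenCV 4.12 (cv2) and the standard library are available. Lean on these libraries where they do the work, as an engineer would, in place of code of your own. Each camera call takes 0.05 s, during which the arm holds its last target. There are 200 camera calls.

## Task

On the round carousel two white cotton-tip pots stand among other jars, and one of them has its push lid standing up: press that lid fully home. Then turn the carousel until that same pot stands squarely behind the upright pointer on the carousel's foot, and finish with the carousel held still there, the gripper still closed on the black finger grip on top of its post (do not let go), so that an assistant can stick a label on the pot. Leave the loose things round about where they stand.

Things in the scene. Friction and masses are not known exactly. Their poses are not given: they have to be found in the camera images.
- carousel_base: grey round foot of the carousel, 184 mm across, fixed to the worktop. Origin: on the turning axis, at worktop height. Its -x axis points from the turning axis to the pointer (the front); its yaw differs from start to start
- pointer (a point): top of the pointer, an upright steel square post 11 mm wide and 28 mm high on a tongue of the foot, 130 mm from the turning axis, just outside the turntable's rim
- turntable (a joint): turning angle of the white turntable (230 mm across, its deck 26 mm above the worktop) about its vertical axis, rad, growing counter-clockwise seen from above; it turns freely both ways with no stop in use (range -7 to 13), friction 0.03 N m, stays where it is left; at 0 (or 2 pi) the pot to be closed is right behind the pointer. A steel post 17 mm thick rises in its middle and carries the finger grip
- finger_grip: black finger grip on top of the middle post, a flat bar 44 mm long (its own x), 12 mm thick (its own y) and 36 mm high, turning with the turntable. Origin: centre of its underside, 130 mm above the worktop on the turning axis; its top is 166 mm above the worktop. To pinch it, close along its y
- open_pot: the white cotton-tip pot whose push lid stands up; 49 mm across, 82 mm high when shut. It is fixed on the turntable with its axis 80 mm from the turning axis. Origin: centre of its underside, 26 mm above the worktop, so that the lid's flat top is 108 mm above the worktop when home, and higher by the lid's joint value while up. Once shut it looks just like the other pot
- open_pot_lid (a joint): how far the lid of that pot stands up, m: 0 is fully home, starts at 0.022 to 0.029; it slides straight down with about 1 N of friction, has no spring and stays where it is left. It is a round flat cap 48 mm across and 18 mm high
- shut_pot: the other white cotton-tip pot, the same but with its lid already home and fixed (top 108 mm above the worktop), also 80 mm from the axis, 144 degrees counter-clockwise (from above) of the open one. Origin: centre of its underside. The remaining stations carry two dropper bottles 26 mm wide and 68 mm high and a glass dish 31 mm wide and 26 mm high, all fixed to the turntable
- cups: loose stack of white cups, mouths down, 74 mm across and 84 mm high, left of the carousel; leave alone. Origin: centre of its underside
- tape: loose roll of tape lying flat, 98 mm across, 25 mm high, front left; leave alone. Origin: centre of its underside
- gauze: loose gauze carton 94x62x36 mm, front right; leave alone. Origin: centre of its underside
- cast: loose plaster dental cast 58x64x28 mm, right of the carousel; leave alone. Origin: centre of its underside

How it is judged:
By the outcome, as a careful person would: the job done as asked, in the order asked, and still so for the second after the job is handed in, while the arm keeps its last pose, push and grip.
It also fails if it takes over 72 s, if anything falls off the work surface, if the arm or the gripper's body presses on something with over 40 N, if the wrist force passes 120 N, or if a joint passes its speed limit or range.

## Working session

There is one attempt and no reset: what is moved stays moved. The work goes in short steps, Python scripts to look and compute and a tool call to move; the robot and the scene stay as the last step left them, time stands still between calls to the robot, and variables do not carry over. Pictures are saved under pics/ and viewed, at most 10 in all, crops included, and the job is handed in when it is done.

Besides the shell and the picture viewer there is one more tool, called in YAML: its name, and indented under it one key for each argument. step_arm: Moves the arm, as the interface text tells. Its arguments: {"type":"object","properties":{"moves":{"type":"array"},"grip_force":{"type":"number"}},"required":["moves"]}

```bash
mkdir -p pics; cat > h.py <<'E'
from rig import *
import numpy as np, cv2
def snap(n,f):
    c=calibration(n); p,d=capture(n); cv2.imwrite(f'pics/{f}.png',p); np.savez(f'pics/{f}.npz',d=d,m=c['mtx'],k=np.array(c['dist'],float),v=c['view']); return p,d
def w(f,u,v,z=None):
    a=np.load(f'pics/{f}.npz'); r=cv2.undistortPoints(np.array([[[u,v]]],float),a['m'],a['k'])[0,0]
    T=np.linalg.inv(a['v']); o=T[:3,3]; q=T[:3,:3]@np.array([r[0],-r[1],-1])
    t=a['d'][int(round(v)),int(round(u))] if z is None else (z-o[2])/q[2]
    return o+t*q
E
python3 - <<'E'
from h import *
for n in("scene","top"): snap(n,n+'0')
s=read_state(); print(s['clock'],s['tcp_pos'],s['orientation'].__repr__(),s['width'],s['wrist_force'])
a=cv2.imread('pics/scene0.png')
E
```

```text
0.1 [ 0.23814586 -0.6312166   0.249664  ] array([[ 9.35620367e-01,  3.53007444e-01, -5.22898967e-04],
       [ 3.53007815e-01, -9.35619746e-01,  1.08290498e-03],
       [-1.06961079e-04, -1.19777538e-03, -9.99999277e-01]]) 0.0855331623307119 [0.88357602 0.6840283  0.4041104 ]
```

View pics/top0.png

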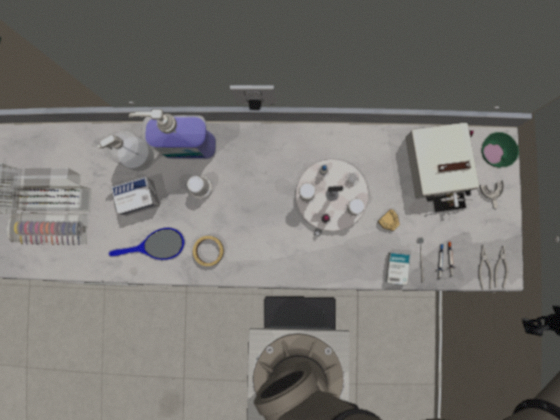

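View pics/scene0.png

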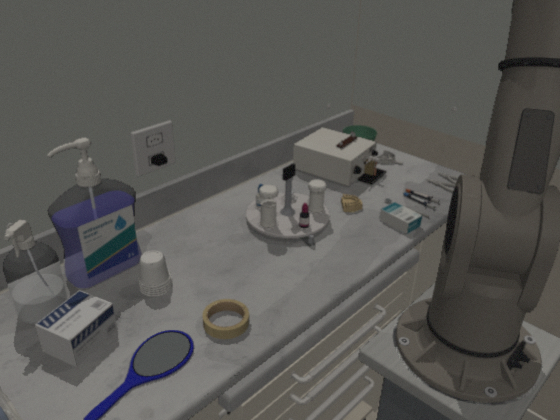

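The top view shows the carousel centred near (333,194), the pots at (307,191) and (356,207), and the pointer near (318,232). In the scene view, the left pot at (268,205) looks taller. I'll enlarge both and measure heights.

```bash
python3 - <<'E'
from h import *
a=cv2.imread('pics/top0.png')[150:245,280:385]; b=cv2.imread('pics/scene0.png')[155:255,235:340]
f=lambda i:cv2.resize(i,(390,390),interpolation=cv2.INTER_CUBIC)
cv2.imwrite('pics/crop0.png',cv2.convertScaleAbs(np.hstack([f(a),f(b)]),alpha=1.4))
for n,u,v in[('potL',307,191),('potR',356,207),('grip',336,188),('ptr',318,232),('deck',333,215)]: print(n,w('top0',u,v).round(4))
for p in [(268,192),(268,190),(317,186),(290,172)]: print(p,w('scene0',*p).round(4))
print(calibration('top')['mtx'])
E
```

```text
potL [ 0.571  -0.0162  0.1334]
potR [ 0.5298 -0.1616  0.1062]
grip [ 0.5763 -0.0973  0.1652]
ptr [ 0.4578 -0.0538  0.0289]
deck [ 0.5119 -0.1     0.0282]
(268, 192) [ 0.5619 -0.0064  0.1318]
(268, 190) [ 0.5654 -0.01    0.1347]
(317, 186) [ 0.5223 -0.1516  0.1093]
(290, 172) [ 0.574  -0.1004  0.1501]
[[413.12081216   0.         290.9200804 ]
 [  0.         413.12081216 209.72230843]
 [  0.           0.           1.        ]]
```

View pics/crop0.png

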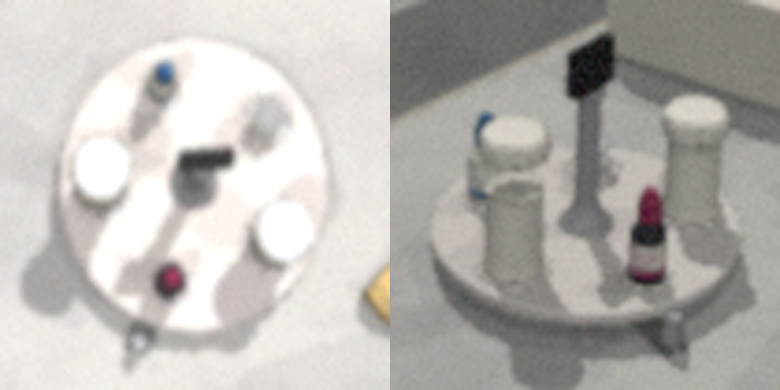

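The crop confirms that the left pot (top 133 mm, about 25 mm up) is the open one and the right pot (106–109 mm) is shut. The grip bar runs about (180,165)–(232,155) in the crop, and the pointer is at about (138,338). Next I'll get centres from the depth cloud.

```bash
cat >> h.py <<'E'
def cloud(f):
    a=np.load(f'pics/{f}.npz'); d=a['d']; vv,uu=np.mgrid[0:d.shape[0],0:d.shape[1]]
    r=cv2.undistortPoints(np.stack([uu.ravel(),vv.ravel()],1)[:,None].astype(float),a['m'],a['k'])[:,0]
    c=np.stack([r[:,0],-r[:,1],-np.ones(len(r))],1)*d.ravel()[:,None]; T=np.linalg.inv(a['v'])
    return (c@T[:3,:3].T+T[:3,3]).reshape(*d.shape,3)
def sel(P,c,R,z0,z1):
    q=P.reshape(-1,3); return q[(np.hypot(q[:,0]-c[0],q[:,1]-c[1])<R)&(q[:,2]>z0)&(q[:,2]<z1)]
E
python3 - <<'E'
from h import *
P=cloud('top0')
for n,c,R,z0,z1 in[('open',(.571,-.016),.04,.122,.15),('shut',(.53,-.16),.04,.098,.12),('grip',(.576,-.097),.05,.15,.18),('ptr',(.458,-.054),.02,.022,.04),('deck',(.56,-.09),.16,.018,.034)]:
    q=sel(P,c,R,z0,z1); e=cv2.minEnclosingCircle(q[:,:2].astype(np.float32)); print(n,len(q),q.mean(0).round(4),np.round(e[0],4),round(e[1],4),np.median(q[:,2]).round(4))
    if n=='grip': r=cv2.minAreaRect(q[:,:2].astype(np.float32)*1000); print(r)
E
```

```text
open 216 [ 0.573  -0.0143  0.1317] [ 0.5739 -0.0147] 0.0247 0.1319
shut 217 [ 0.5339 -0.1607  0.1078] [ 0.5346 -0.1619] 0.0247 0.1083
grip 73 [ 0.5766 -0.0934  0.1635] [ 0.5773 -0.0933] 0.0214 0.1654
((577.2372436523438, -93.14640045166016), (10.40092658996582, 42.35429763793945), 1.8215168714523315)
ptr 31 [ 0.4657 -0.0548  0.0284] [ 0.4641 -0.0558] 0.0152 0.028
deck 3251 [ 0.5767 -0.0937  0.0271] [ 0.5686 -0.0908] 0.1249 0.0271
```

step_arm:
  moves:
    - {"hand": -1,"slide": [0.49,-0.44,-0.05],"turn": -75}
    - {"hand": -1,"slide": [0.49,-0.44,-0.05],"turn": -75}
    - {"hand": -1,"slide": [0.49,-0.44,-0.05],"turn": -75}
    - {"hand": -1,"slide": [0.49,-0.44,-0.05],"turn": -75}
    - {"hand": -1,"slide": [0.49,-0.44,-0.05],"turn": -75}
    - {"hand": -1,"slide": [0.49,-0.44,-0.05],"turn": -75}
    - {"hand": -1,"slide": [0.49,-0.44,-0.05],"turn": -75}
    - {"hand": -1,"slide": [0.49,-0.44,-0.05],"turn": -75}
    - {"hand": -1,"slide": [0.49,-0.44,-0.05],"turn": -75}
    - {"hand": -1,"slide": [0.49,-0.44,-0.05],"turn": -75}
    - {"hand": -1,"slide": [0.49,-0.44,-0.05],"turn": -75}
    - {"hand": -1,"slide": [0.49,-0.44,-0.05],"turn": -75}

```text
clock: 1.3
tcp_pos: [0.5141, -0.0985, 0.2959]
orientation: [[-0.098, 0.995, 0.0], [0.995, 0.098, -0.0], [-0.0, 0.0, -1.0]]
wrist_force: [1.5, -0.5, 0.7]
width: 0.0855
grasp_force: 0.0
```

step_arm:
  moves:
    - {"hand": -1,"slide": [0,0,0],"turn": 0}
    - {"hand": -1,"slide": [0,0,0],"turn": 0}
    - {"hand": -1,"slide": [0,0,0],"turn": 0}

```text
clock: 1.6
tcp_pos: [0.5132, -0.1013, 0.2954]
orientation: [[-0.098, 0.995, -0.001], [0.995, 0.098, -0.0], [-0.0, -0.001, -1.0]]
wrist_force: [-0.3, -0.1, 0.4]
width: 0.0854
grasp_force: 0.0
```

```bash
python3 - <<'E'
from h import *
snap('wrist','w1'); s=read_state(); print(s['tcp_pos'],s['joints'].__repr__())
a=cv2.imread('pics/w1.png'); cv2.imwrite('pics/w1b.png',cv2.convertScaleAbs(a,alpha=1.3))
P=cloud('w1'); print(P.reshape(-1,3).min(0),P.reshape(-1,3).max(0)); print(np.linalg.inv(calibration('wrist')['view']))
E
```

```text
[ 0.51313379 -0.10155316  0.29548778] array([ 0.49725525,  0.1691026 , -0.47483494,  1.86499348,  0.08549674,
        1.12796303,  0.08872523])
[-0.72692456 -0.72414431 -0.8713963 ] [0.8383907  0.29965729 0.41871927]
[[ 9.95469088e-01 -9.03761573e-02 -2.95540887e-02  5.04933908e-01]
 [ 9.50857171e-02  9.46100800e-01  3.09599713e-01 -2.18544705e-02]
 [-1.92853852e-05 -3.11007116e-01  9.50407583e-01  4.18782077e-01]
 [ 0.00000000e+00  0.00000000e+00  0.00000000e+00  1.00000000e+00]]
```

View pics/w1b.png

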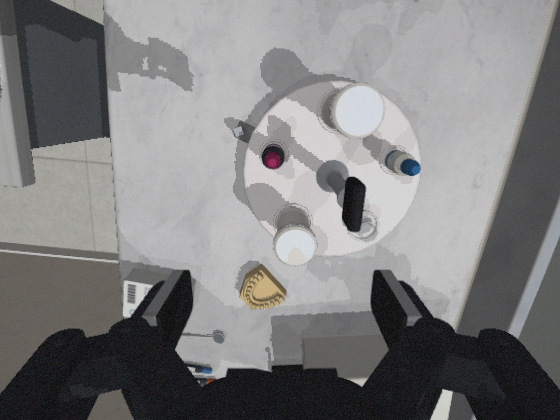

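The wrist view shows the open pot's lid at (358,110), the shut pot at (295,244), the grip bar from (353,180) to (353,228), and the pointer top near (239,129).

```bash
python3 - <<'E'
from h import *
P=cloud('w1'); A=None
for n,c,R,z0,z1 in[('open',(.574,-.015),.04,.122,.15),('shut',(.534,-.161),.04,.101,.12),('grip',(.577,-.093),.05,.155,.18),('ptr',(.455,-.05),.025,.022,.036)]:
    q=sel(P,c,R,z0,z1); r=cv2.minAreaRect((q[:,:2]*1000).astype(np.float32)); print(n,len(q),q.mean(0).round(4),np.round(cv2.minEnclosingCircle(q[:,:2].astype(np.float32))[0],4),np.round(r[0],1),np.round(r[1],1),round(r[2],1),np.median(q[:,2]).round(4))
a=cv2.imread('pics/w1.png')
b=cv2.resize(a[110:150,215:275],(600,400),interpolation=cv2.INTER_CUBIC); cv2.imwrite('pics/ptr.png',cv2.convertScaleAbs(b,alpha=1.3))
print(w('w1',239,129,.028))
E
```

```text
open 2398 [ 0.5715 -0.0156  0.1307] [ 0.5731 -0.016 ] [572.3 -15.8] [48.  47.2] 53.5 0.131
shut 1398 [ 0.5329 -0.1606  0.1069] [ 0.5331 -0.1626] [ 533.1 -162.2] [47.7 47. ] 2.5 0.1073
grip 756 [ 0.5757 -0.0941  0.1641] [ 0.576  -0.0954] [576.9 -95.3] [12.5 43.1] 2.7 0.165
ptr 233 [ 0.4666 -0.0548  0.0261] [ 0.4656 -0.0537] [465.7 -57.6] [31.1 27.8] 11.0 0.0261
[ 0.45584905 -0.04900411  0.028     ]
```

View pics/ptr.png

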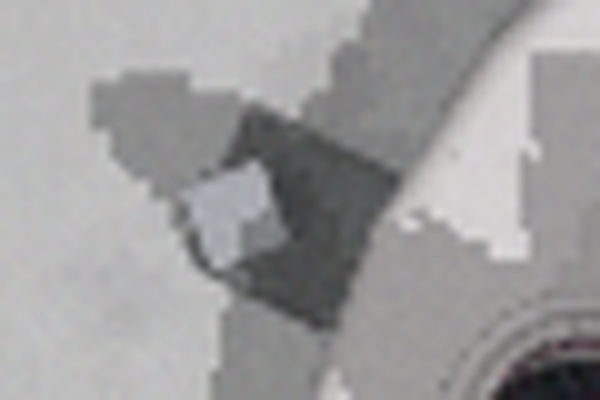

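Pointer top centre is at about (238,131), which puts it at (0.455,−0.052), 129 mm from the axis as expected. The table has to turn about +67.5° CCW. First I press the lid.

step_arm:
  moves:
    - {"hand": 1,"slide": [0.08,0.068,0],"turn": 2}
    - {"hand": 1,"slide": [0.08,0.068,0],"turn": 2}
    - {"hand": 1,"slide": [0.08,0.068,0],"turn": 2}
    - {"hand": 1,"slide": [0.08,0.068,0.05],"turn": 2}
    - {"hand": 1,"slide": [0.08,0.068,0.1],"turn": 2}
    - {"hand": 1,"slide": [0.08,0.068,0.13],"turn": 2}
    - {"hand": 1,"slide": [0.08,0.068,0.13],"turn": 2}
    - {"hand": 1,"slide": [0.08,0.068,0.13],"turn": 2}
    - {"hand": 1,"slide": [0.08,0.068,0.13],"turn": 2}
    - {"hand": 1,"slide": [0.08,0.068,0.13],"turn": 2}

```text
clock: 2.65
tcp_pos: [0.5744, -0.0143, 0.1677]
orientation: [[-0.063, 0.998, 0.003], [0.998, 0.063, -0.0], [-0.0, 0.003, -1.0]]
wrist_force: [0.0, -0.3, -0.5]
width: -0.0001
grasp_force: 0.0
```

step_arm:
  moves:
    - {"hand": 1,"slide": [0,0,0.01],"turn": 0}
    - {"hand": 1,"slide": [0,0,0.016],"turn": 0}
    - {"hand": 1,"slide": [0,0,0.02],"turn": 0}
    - {"hand": 1,"slide": [0,0,0.024],"turn": 0}
    - {"hand": 1,"slide": [0,0,0.028],"turn": 0}
    - {"hand": 1,"slide": [0,0,0.032],"turn": 0}
    - {"hand": 1,"slide": [0,0,0.036],"turn": 0}
    - {"hand": 1,"slide": [0,0,0.038],"turn": 0}
    - {"hand": 1,"slide": [0,0,0.038],"turn": 0}

```text
clock: 3.55
tcp_pos: [0.5733, -0.014, 0.1274]
orientation: [[-0.064, 0.998, -0.0], [0.998, 0.064, 0.0], [0.0, -0.0, -1.0]]
wrist_force: [0.1, -0.1, 0.4]
width: 0.0001
grasp_force: 0.0
```

step_arm:
  moves:
    - {"hand": 1,"slide": [0,0,0.001],"turn": 0}
    - {"hand": 1,"slide": [0,0,0.002],"turn": 0}
    - {"hand": 1,"slide": [0,0,0.002],"turn": 0}

```text
clock: 3.85
tcp_pos: [0.5745, -0.0139, 0.1269]
orientation: [[-0.064, 0.998, 0.002], [0.998, 0.064, 0.0], [-0.0, 0.002, -1.0]]
wrist_force: [-0.3, 0.1, 9.6]
width: 0.0
grasp_force: 5.5
```

step_arm:
  moves:
    - {"hand": 1,"slide": [0,0,0.001],"turn": 0}
    - {"hand": 1,"slide": [0,0,0.001],"turn": 0}
    - {"hand": 1,"slide": [0,0,0.001],"turn": 0}

```text
clock: 4.15
tcp_pos: [0.5753, -0.0138, 0.1267]
orientation: [[-0.064, 0.998, 0.004], [0.998, 0.064, 0.0], [-0.0, 0.004, -1.0]]
wrist_force: [-0.1, 0.3, 20.8]
width: -0.0001
grasp_force: 10.3
```

step_arm:
  moves:
    - {"hand": 1,"slide": [0,0,-0.05],"turn": 0}
    - {"hand": 1,"slide": [0,0,-0.1],"turn": 0}
    - {"hand": -1,"slide": [0,0,-0.14],"turn": 0}
    - {"hand": -1,"slide": [-0.04,0,-0.16],"turn": 1}
    - {"hand": -1,"slide": [-0.08,0.002,-0.16],"turn": 1}
    - {"hand": -1,"slide": [-0.08,0.002,-0.16],"turn": 1}
    - {"hand": -1,"slide": [-0.08,0.002,-0.16],"turn": 1}
    - {"hand": -1,"slide": [-0.08,0.002,-0.16],"turn": 1}
    - {"hand": -1,"slide": [-0.08,0.002,-0.16],"turn": 1}

```text
clock: 5.05
tcp_pos: [0.5805, -0.0926, 0.2846]
orientation: [[-0.048, 0.999, -0.0], [0.999, 0.048, 0.0], [0.0, -0.0, -1.0]]
wrist_force: [0.3, -0.8, 0.2]
width: 0.0853
grasp_force: 0.0
```

```bash
cat > m.py <<'E'
from h import *
import sys
f=sys.argv[1]; oc=eval(sys.argv[2]); sc=eval(sys.argv[3])
snap('wrist',f); s=read_state(); print(s['clock'],s['tcp_pos'])
a=cv2.imread(f'pics/{f}.png'); cv2.imwrite(f'pics/{f}b.png',cv2.convertScaleAbs(a,alpha=1.3))
P=cloud(f)
for n,c,R,z0,z1 in[('open',oc,.04,.101,.14),('shut',sc,.04,.101,.12),('grip',(.577,-.094),.03,.155,.18)]:
    q=sel(P,c,R,z0,z1)
    if len(q)<20: print(n,len(q)); continue
    r=cv2.minAreaRect((q[:,:2]*1000).astype(np.float32)); print(n,len(q),np.round(r[0],1),np.round(r[1],1),round(r[2],1),np.median(q[:,2]).round(4))
E
python3 m.py w2 "(.574,-.015)" "(.534,-.161)"
```

```text
5.1 [ 0.58051263 -0.09268875  0.28464263]
open 2160 [573.8 -16.2] [47.6 46.7] 3.7 0.1071
shut 1470 [ 532.7 -161.4] [48.1 46.9] 3.3 0.1072
grip 714 [577.2 -95.1] [11.6 42.8] 2.3 0.1651
```

View pics/w2b.png

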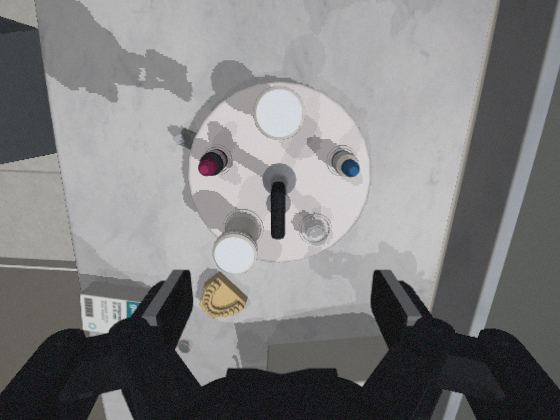

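The lid is home: both pots read 107 mm. The bar is at (278,183)–(278,238) and its angle matches the tool's. Descending to pinch it.

step_arm:
  moves:
    - {"hand": -1,"slide": [-0.002,-0.0035,0.04],"turn": 0}
    - {"hand": -1,"slide": [-0.002,-0.0035,0.08],"turn": 0}
    - {"hand": -1,"slide": [-0.002,-0.0035,0.11],"turn": 0}
    - {"hand": -1,"slide": [-0.002,-0.0035,0.133],"turn": 0}
    - {"hand": -1,"slide": [-0.002,-0.0035,0.133],"turn": 0}
    - {"hand": -1,"slide": [-0.002,-0.0035,0.133],"turn": 0}
  grip_force: 40

```text
clock: 5.7
tcp_pos: [0.5774, -0.0953, 0.1523]
orientation: [[-0.047, 0.999, -0.0], [0.999, 0.047, 0.0], [0.0, -0.0, -1.0]]
wrist_force: [0.7, -0.0, 1.7]
width: 0.0856
grasp_force: 0.0
```

step_arm:
  moves:
    - {"hand": 1,"slide": [0,0,0],"turn": 0}
    - {"hand": 1,"slide": [0,0,0],"turn": 0}
    - {"hand": 1,"slide": [0,0,0],"turn": 0}
    - {"hand": 1,"slide": [0,0,0],"turn": 0}
    - {"hand": 1,"slide": [0,0,0],"turn": 0}
    - {"hand": 1,"slide": [0,0,0],"turn": 0}
    - {"hand": 1,"slide": [0,0,0],"turn": 0}
    - {"hand": 1,"slide": [0,0,0],"turn": 0}

```text
clock: 6.5
tcp_pos: [0.5775, -0.096, 0.1521]
orientation: [[-0.046, 0.999, 0.001], [0.999, 0.046, -0.0], [-0.0, 0.001, -1.0]]
wrist_force: [0.4, -0.2, 6.1]
width: 0.0114
grasp_force: 41.5
```

step_arm:
  moves:
    - {"hand": 1,"slide": [0,0,0],"turn": -3}
    - {"hand": 1,"slide": [0,0,0],"turn": -8}
    - {"hand": 1,"slide": [0,0,0],"turn": -14}
    - {"hand": 1,"slide": [0,0,0],"turn": -20}
    - {"hand": 1,"slide": [0,0,0],"turn": -26}
    - {"hand": 1,"slide": [0,0,0],"turn": -32}
    - {"hand": 1,"slide": [0,0,0],"turn": -36}
    - {"hand": 1,"slide": [0,0,0],"turn": -40}
    - {"hand": 1,"slide": [0,0,0],"turn": -40}

```text
clock: 7.4
tcp_pos: [0.5774, -0.096, 0.1521]
orientation: [[-0.68, 0.733, 0.001], [0.733, 0.68, 0.0], [-0.0, 0.0, -1.0]]
wrist_force: [-1.2, -0.8, 7.1]
width: 0.0114
grasp_force: 41.7
```

step_arm:
  moves:
    - {"hand": 1,"slide": [0,0,0],"turn": -4}
    - {"hand": 1,"slide": [0,0,0],"turn": -9}
    - {"hand": 1,"slide": [0,0,0],"turn": -14}
    - {"hand": 1,"slide": [0,0,0],"turn": -19}
    - {"hand": 1,"slide": [0,0,0],"turn": -23}
    - {"hand": 1,"slide": [0,0,0],"turn": -26}
    - {"hand": 1,"slide": [0,0,0],"turn": -27.5}
    - {"hand": 1,"slide": [0,0,0],"turn": -27.5}
    - {"hand": 1,"slide": [0,0,0],"turn": -27.5}

```text
clock: 8.3
tcp_pos: [0.5774, -0.096, 0.1521]
orientation: [[-0.941, 0.339, 0.001], [0.339, 0.941, -0.0], [-0.001, 0.0, -1.0]]
wrist_force: [-0.4, -0.3, 6.2]
width: 0.0115
grasp_force: 41.7
```

```bash
python3 - <<'E'
from h import *
for n in('wrist','top'): snap(n,n+'3')
s=read_state(); print(s['clock'],s['joints'],s['wrist_force'],s['moment'],s['width'])
a=cv2.imread('pics/wrist3.png'); b=cv2.imread('pics/top3.png')[150:255,275:380]
cv2.imwrite('pics/c3.png',cv2.convertScaleAbs(np.hstack([cv2.resize(a,(480,360)),cv2.resize(b,(320,360),interpolation=cv2.INTER_CUBIC)]),alpha=1.3))
E
```

```text
8.4 [ 0.61079533  0.47912948 -0.71056528  1.8664857   0.38303783  0.93568743
  0.94877284] [-0.36460064 -1.3602388   6.49931907] [-0.061703    0.06059075  0.03094239] 0.01170340143545779
```

View pics/c3.png

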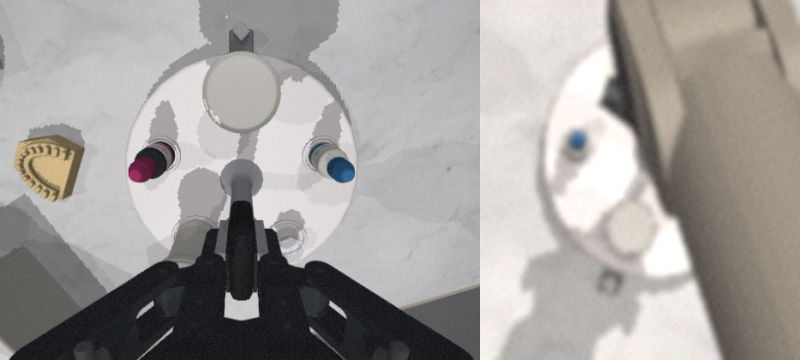

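The wrist view shows the post (241,180), pot (240,92) and pointer (240,32) nearly in line. The shut pot is elsewhere, so this is the right one. Now a precise angle check.

```bash
python3 - <<'E'
from h import *
P=cloud('wrist3'); A=np.array([.577,-.0948])
q=sel(P,(.50,-.068),.045,.101,.12); c=cv2.minAreaRect((q[:,:2]*1000).astype(np.float32)); o=np.array(c[0])/1000
q2=q[:,:2]; print(c,len(q)); print('pot az',np.degrees(np.arctan2(*(o-A)[::-1])),np.hypot(*(o-A)))
q=sel(P,(.455,-.052),.03,.0225,.036); q=q[np.hypot(*(q[:,:2]-A).T)>.119]; p=np.array(cv2.minAreaRect((q[:,:2]*1000).astype(np.float32))[0])/1000;print(len(q),p,np.degrees(np.arctan2(*(p-A)[::-1])),np.hypot(*(p-A)),q[:,2].max())
a=cv2.imread('pics/wrist3.png')[20:70,245:320]; cv2.imwrite('pics/p3.png',cv2.convertScaleAbs(cv2.resize(a,(750,500),interpolation=cv2.INTER_CUBIC),alpha=1.3))
for u,v in[(280,37),(281,37),(280,39)]:
    p=w('wrist3',u,v,.028)[:2]; print(p,np.degrees(np.arctan2(*(p-A)[::-1])),np.hypot(*(p-A)))
E
```

```text
((501.91644287109375, -68.55044555664062), (47.96530532836914, 47.66618347167969), 71.85332489013672) 6842
pot az 160.73014038393103 0.07953979921777911
285 [ 0.45496198 -0.05159704] 160.50541073639485 0.1294595513061574 0.029699002560206855
[ 0.45524063 -0.05269345] 160.92370710885342 0.12883441670281864
[ 0.45548319 -0.05202533] 160.60761455323762 0.12882549116564113
[ 0.45645498 -0.05313584] 160.9332386739976 0.12754216539383392
```

View pics/p3.png

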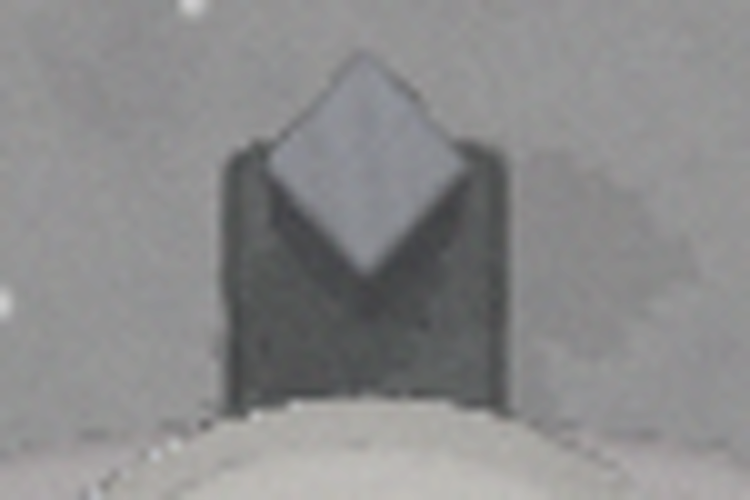

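The pointer's azimuth is 160.5° and the pot's is 160.7°, so they line up within measuring error. I'll let it settle and hand in.

step_arm:
  moves:
    - {"hand": 1,"slide": [0,0,0],"turn": 0}
    - {"hand": 1,"slide": [0,0,0],"turn": 0}
    - {"hand": 1,"slide": [0,0,0],"turn": 0}
    - {"hand": 1,"slide": [0,0,0],"turn": 0}
    - {"hand": 1,"slide": [0,0,0],"turn": 0}

```text
clock: 8.9
tcp_pos: [0.5774, -0.096, 0.1521]
orientation: [[-0.941, 0.339, 0.001], [0.339, 0.941, -0.0], [-0.001, -0.0, -1.0]]
wrist_force: [0.3, -0.1, 5.9]
width: 0.0117
grasp_force: 41.7
```

```bash
python3 -c "
from rig import *
print(hand_in())"
```

```text
the job is handed in; nothing more can be done
None
```

The job is handed in after 8.9 s: the lid is pressed fully home, the pot stands behind the pointer to within about 0.2°, and the gripper is still closed on the finger grip, holding the carousel still.

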